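# Scan in a vial carousel by hand crank

### The job

Scan in the vials on the carousel: with the hand crank, bring the carousel up to about 18 turns a minute, counter-clockwise seen from above, and keep the carousel between 15 and 21 turns a minute for 6 seconds without a break, so that every vial passes the reader. Then bring it to rest in one go with its white position-1 mark at the reader's red pointer - the reader closes its list at the first standstill, so it must not stand still anywhere else - and let go of the crank. Never let it run backwards or faster than 25 turns a minute, touch neither the tray nor its vials, and leave the things around it where they are.

Things in the scene. Friction and masses are not known exactly. Their poses are not given: they have to be found in the camera images.
- carousel (a joint): angle of the carousel (the round vial tray) on its stand, rad; endless, counts past 2 pi, grows counter-clockwise from above. 0 and every full turn: mark at the pointer. Inertia 0.04 kg m2 (up to a third more or less). Bearing and felt shoe: dry friction 0.026 N m, but 0.013 to 0.045 from run to run; drag 0.012 N m per rad/s. 18 turns/min = 1.88 rad/s (15: 1.57, 21: 2.20, 25: 2.62).
- crank (a joint): angle of the crank relative to the carousel, rad, endless, same sense. A black silicone damper hub joins them, not rigidly: it passes about 0.035 N m per rad/s of this joint's speed. So the carousel follows the crank with a time constant of about 0.9 s, lags it at speed (crank 2.9 to 3.8 rad/s for 1.88, by friction), runs on, and is braked when the crank is slowed or held still.
- axis (a point): point on the common upright axis of carousel and crank, 170 mm above the table. Fixed during a run; where the stand is placed and how it is turned differs from run to run. The stand is a round teal foot 344 mm across; about opposite the reader a small hinged arm with a orange weight rests its felt pad on the tray's rim as a drag shoe (under 105 mm high, 140 to 215 mm from the axis).
- crank_knob (a point): middle of the crank's upright black knob (30 mm across, 58 mm tall, 144 to 202 mm above the table; this point at 177 mm), 70 mm from the axis. It spins freely on its pin, so a gripper holding it need not turn with the crank. Under it the crank, an aluminium bar 24 mm wide, top at 141 mm, reaching 81 mm from the axis on the knob's side and 55 mm on the other.
- tray: the carousel's tray: aluminium and blue disc 310 mm across, top 80 mm above the table, with twenty capped vials (17 mm across, tops 115 mm above the table) on a circle of 122 mm radius; caps dark green, only the one at position 1 red. Origin on the axis, x towards the white mark. Not to be touched by robot or gripper.
- mark (a point): outer end of the white position-1 mark, a white radial stripe on the blue disc, just inside the red-capped vial: on the tray, 140 mm from the axis, 85 mm above the table.
- pointer (a point): point fixed to the stand where the mark shall come to rest: 140 mm from the axis, 85 mm above the table, in line with the small red arrow at the tray's edge, in front of the black code reader (its head stands 196 to 248 mm from the axis, up to 123 mm above the table).
- rack_full: blue rack, 172 x 112 x 30 mm, with green-capped vials; origin under its centre. Bystander.
- rack_empty: blue rack, 172 x 112 x 30 mm, without vials; origin under its centre. Bystander.
- rack_green: green block, 180 x 156 x 32 mm, with aluminium needle cups; origin under its centre. Bystander.
- rack_big: beige rack, 162 x 132 x 28 mm, with large teal-capped vials, 79 mm tall in all; origin under its centre. Bystander.
- cup: small turned aluminium cup, 44 mm across, 45 mm tall; origin under its centre. Bystander.
- vial_a: loose vial with dark green cap, 23 mm across, 58 mm tall, standing; origin under its centre. Bystander.
- vial_b: loose vial with teal cap, 23 mm across, 58 mm tall, standing; origin under its centre. Bystander.

How it is judged (in metres and radians):
On the way:
1. the carousel turns counter-clockwise at 15 to 21 turns a minute (1.57 to 2.20 rad/s) for 6 s without a break (velocity of joint carousel between 1.57 and 2.2 rad/s), for 6 s.
At the end, for the whole second after the job is handed in: the white mark stands within 25 mm of the pointer, the carousel is at rest (under 0.05 rad/s) and the crank is released (horizontal distance between mark and pointer below 0.025 m and velocity of joint carousel between -0.05 and 0.05 rad/s); the robot touches nothing.
It fails at once if the carousel turns faster than 25 turns a minute (2.62 rad/s) (velocity of joint carousel above 2.62 rad/s).
It fails at once if the carousel runs backwards (clockwise faster than 0.2 rad/s) (velocity of joint carousel below -0.2 rad/s).
It fails at once if once under way (joint carousel beyond 9 rad) the carousel stands still away from the mark: under 0.02 rad/s and over 25 mm from the pointer (value of joint carousel above 9 rad and velocity of joint carousel below 0.02 rad/s and horizontal distance between mark and pointer above 0.025 m).
It fails at once if the robot touches the tray or its vials (over 2 N) (contact force between any of the arm, the fingers and tray above 2 N).
It fails at once if a bystander is pushed away by more than 20 mm (distance of any of rack_full, rack_empty, rack_green, rack_big, cup, vial_a, vial_b from where it was at the start of the episode above 0.02 m).
It also fails if it takes over 64 s, if anything falls off the work surface, if the arm or the gripper's body presses on something with over 40 N, if the wrist force passes 120 N, or if a joint passes its speed limit or range.

### The arm

A 6-joint arm with a two-finger parallel gripper is mounted at the origin on the work surface. World frame = base frame: x ahead of the robot, y to its left, z up, the work surface at z = 0. Lengths are in mm, angles in rad, forces in N, time in s.
With the tool pointing down it reaches from about 350 to 975 mm from the base axis. Payload 7.1 kg.
Tool frame: the origin (TCP) lies at the very end of the fingers, on their centre line; the grasp point (between the pads) lies 19 mm behind it; z points along the fingers, y is the line along which they close (so a half turn about z gives the same grasp; the last joint's range is limited). The gripper opens to 88 mm and grips with 3 to 60 N. Pads are 20 mm wide; open, the fingers measure 115 mm over their backs; the gripper's body (75 mm by 178 mm) begins 61 mm behind the grasp point.
Start: joints at [1.128, 0.423, 1.63, -0, 1.089, -0.019], TCP at [256.985, 569.705, 222.675] pointing down, gripper open.
Joint ranges: [-3, 3], [-0.9, 2.11], [0.09, 2.58], [-1.31, 4.45], [0.11, 2.69], [-2.54, 2.54]. Speed limits (rad/s): [2.39, 2.39, 3.01, 3.14, 3.14, 3.14].

### API

Orientations are given as a rotation vector (axis times angle).
In Python, from workcell import ctrl, optics gives the robot as it stands.
- The arm moves only by the shell command python3 -m jog 'ROWS'. ROWS is JSON, a list of rows, each a list of 7 numbers: the shift along the tool's x, y, z in units of 40 mm (1.0 is 40 mm), then the turn, a rotation vector about the tool's x, y, z in units of 6 degrees (1.0 is 6 degrees), then the opening, from 0 (shut) to 1 (fully open). A call has 1 to 20 rows; each row shifts and turns the commanded pose from where the row before left it, along the tool's axes as they then stand; what a row does not reach is not made up. A row lasts 1/10 s, in which the tool goes at most 50 mm and 8.59 degrees, less where a joint would pass 70% of its speed; a pose out of reach is approached as far as the arm can. A call is refused whole if a number of a shift passes 1 or a number of a turn 1, either way. A call with a gripper value outside its range is refused whole. The fingers move at their own pace and stop on an object; the grip force is fixed at half the most. Time passes only in rows, so rows that do not move let the fingers close. It gives the time, the measured TCP pose, the force, the opening and the grip force at its end, in the units of the state.
- ctrl.get_obs(): the state, without advancing time (a new reading comes with each control period).
- optics.get_image(name): name is "scene" or "top" or "wrist"; returns the picture (384x512x3 uint8, red, green, blue); there is no depth.
- optics.camera_model(name): a dict with "fov_y" (degrees; the focal length in pixels is half the picture's height over the tangent of half this angle, whatever the lens; pixels are square), "cx", "cy" (the principal point, pixels), "view" (4x4, takes a point from world to camera coordinates); the wrist camera has in their place "hand_eye" (4x4, takes a point from camera to tool coordinates, whose origin is the TCP and whose axes are the flange's). Camera axes: x right, y up, looking along -z (the intrinsics and any distortion apply to the point x, -y, -z); pixel columns grow to the right and rows downward; lengths in mm; the calibration is good to about 2 mm. A picture is of the moment at which its call begins: read the wrist's pose just before it. camera_model takes no time and is no camera call.
- ctrl.close_job(): hands the job in; it is judged then, once.
Trained networks look in the newest picture that a camera, given by its name, has taken for a name from the list of things; names that differ only in an ending like _2 or _b are one class to them, and where a whole thing is asked for, a point or a joint stands for the part that bears it (a point fixed in the world has none). Each returns a list of dicts, best first, with "conf" (0 to 1); they miss things now and then, are a little off and sometimes report something else, mostly with a low value. They report only what shows in the picture. A call takes as long as a camera call.
- optics.masks_of(target, camera): "pixels" (384x512 bool, what is visible of it) and "extent" ([centre column, centre row, width, height] in pixels, round what is visible of it).
The state is a dict: "t": time; "qpos": joint angles; "qvel": joint speeds; "joint_torque": joint torques, N m; "ee_pos": TCP position; "orientation": TCP orientation; "ft_force": force on the tool from outside, world axes, zero at the start; "moment": the same for the moment, N m; "width": finger opening in mm; "grasp_force": force on a finger pad.
Only numpy, scipy, OpenCV 4.12 (cv2) and the standard library are available. Lean on these libraries where they do the work, as an engineer would, in place of code of your own. Each camera call takes 0.05 s, during which the arm holds its last target. There are 200 camera calls.

## Working session

There is one attempt and no reset: what is moved stays moved. The work goes in short steps, Python scripts to look and compute and a shell command to move; the robot and the scene stay as the last step left them, time stands still between calls to the robot, and variables do not carry over. Pictures are saved under pics/ and viewed, at most 10 in all, crops included, and the job is handed in when it is done.

```bash
ls; mkdir -p pics; cat > h.py <<'E'
import numpy as np, cv2
from workcell import ctrl, optics
from scipy.spatial.transform import Rotation as R
def K(cm):
    f=192/np.tan(np.radians(cm["fov_y"])/2); return f,cm["cx"],cm["cy"]
def view(name,obs=None):
    cm=optics.camera_model(name)
    if "view" in cm: return cm,np.array(cm["view"])
    T=np.eye(4);T[:3,:3]=R.from_rotvec(obs["orientation"]).as_matrix();T[:3,3]=obs["ee_pos"]
    return cm,np.linalg.inv(T@np.array(cm["hand_eye"]))
def plane(name,uv,z,obs=None):
    cm,V=view(name,obs);f,cx,cy=K(cm)
    d=np.array([(uv[0]-cx)/f,-(uv[1]-cy)/f,-1.0]);C=np.linalg.inv(V)
    d=C[:3,:3]@d;o=C[:3,3];return o+d*(z-o[2])/d[2]
def proj(name,p,obs=None):
    cm,V=view(name,obs);f,cx,cy=K(cm)
    q=V@np.append(p,1);return np.array([cx+f*q[0]/-q[2],cy-f*q[1]/-q[2]])
E
python3 - <<'E'
from h import *
o=ctrl.get_obs();print(o)
for n in("scene","top"):
    im=optics.get_image(n);cv2.imwrite(f"pics/{n}0.png",im[:,:,::-1]);print({k:v for k,v in optics.camera_model(n).items()})
    for t in("tray","crank_knob","crank","mark","carousel"):
        for m in optics.masks_of(t,n)[:2]:print(n,t,m["conf"],m["extent"],m["pixels"].sum())
print(optics.camera_model("wrist"))
a=cv2.imread("pics/scene0.png");b=cv2.imread("pics/top0.png")
cv2.imwrite("pics/both.png",cv2.resize(b,(768,576)))
E
```

```text
pics
{'t': 0.0, 'qpos': array([ 1.12803853e+00,  4.23797909e-01,  1.63068744e+00,  1.95474162e-05,
        1.08859241e+00, -1.90352658e-02]), 'qvel': array([-0.00041855,  0.00048318, -0.00056242, -0.00055261,  0.00083885,
       -0.00036161]), 'joint_torque': array([-1.46479902e-03, -5.44630802e+01, -2.73659492e+01,  6.42654137e-02,
        2.28922610e-02, -1.16739243e-04]), 'ee_pos': array([256.72822464, 569.23305069, 221.92950418]), 'orientation': array([-6.60552581e-01, -3.07099794e+00,  2.26442258e-03]), 'ft_force': array([0.6196171 , 0.45625647, 0.17755497]), 'moment': array([ 0.02287801,  0.04882099, -0.06309573]), 'grasp_force': 0.0, 'width': 87.68553595119799}
{'fov_y': 43.64143077770084, 'cx': 257.21411750617364, 'cy': 191.24461965406525, 'view': array([[ 1.01031933e-02,  9.99624577e-01,  2.54682181e-02,
        -3.43326290e+01],
       [-5.58698089e-01, -1.54801016e-02,  8.29226635e-01,
         1.85912143e+02],
       [ 8.29309575e-01, -2.26068817e-02,  5.58331942e-01,
        -2.07420229e+03],
       [ 0.00000000e+00,  0.00000000e+00,  0.00000000e+00,
         1.00000000e
[... 895 characters left out ...]
.49 [261.0, 167.3, 5.7, 9.3] 72
top crank 0.6 [276.0, 169.0, 41.2, 15.2] 355
top crank 0.17 [279.6, 174.0, 81.5, 84.2] 4853
top mark 0.71 [279.1, 172.3, 82.5, 82.3] 4861
top carousel 0.67 [350.5, 138.4, 5.3, 10.6] 40
top carousel 0.58 [276.9, 173.4, 84.7, 82.1] 5527
{'fov_y': 65.68202457621139, 'cx': 255.8463371455153, 'cy': 191.26634231798045, 'hand_eye': array([[ 5.14756549e-04,  9.60592090e-01,  2.77961458e-01,
         7.73757167e+01],
       [ 9.99999591e-01, -7.01068143e-04,  5.70885526e-04,
        -4.17088235e-01],
       [ 7.43258044e-04,  2.77961051e-01, -9.60592058e-01,
        -1.61625636e+02],
       [ 0.00000000e+00,  0.00000000e+00,  0.00000000e+00,
         1.00000000e+00]])}
```

```bash
python3 - <<'E'
from h import *
b=cv2.imread("pics/top0.png");cv2.imwrite("pics/v1.png",cv2.resize(b[90:260,170:400],None,fx=3.45,fy=3.45,interpolation=cv2.INTER_CUBIC))
b=cv2.imread("pics/scene0.png");cv2.imwrite("pics/v2.png",cv2.resize(b,(768,576),interpolation=cv2.INTER_CUBIC))
print("tray",plane("top",(279.8,173.1),80),plane("top",(276.9,173.4),80)); print("knob",plane("top",(261,167.3),190),plane("scene",(246.8,192.9),177))
E
```

```text
tray [580.63783749 -78.90796596  80.        ] [579.27837645 -68.40692982  80.        ]
knob [585.25589962  -9.8576439  190.        ] [604.80013865  -8.29186855 177.        ]
```

View pics/v1.png

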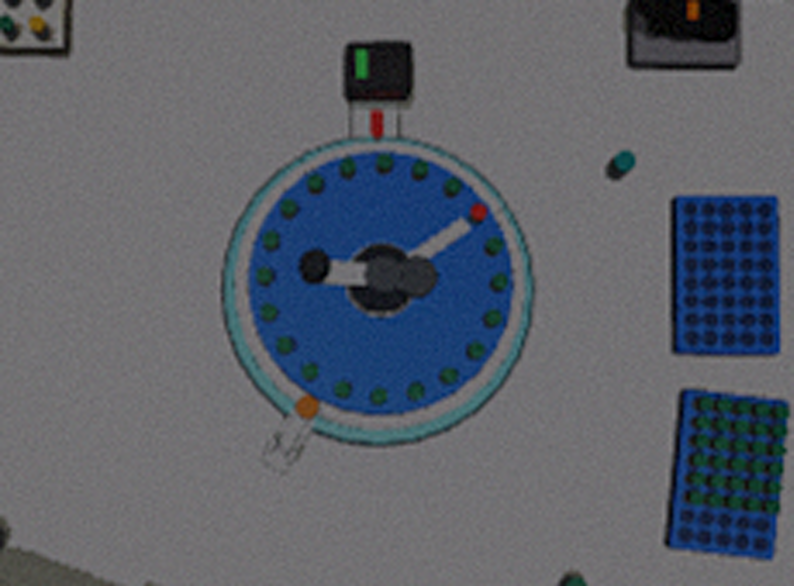

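View pics/v2.png

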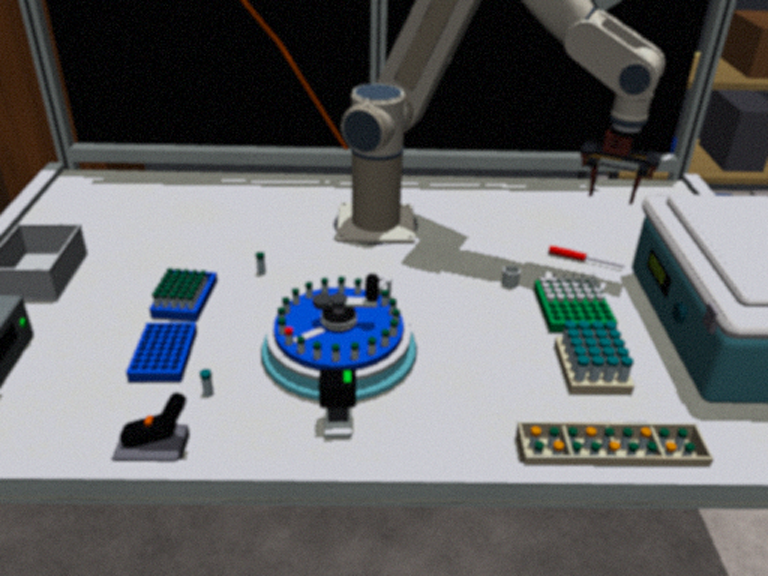

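The top view shows the axis near crop (380,275) with the knob to its left at (314,265). The pointer is at (377,123), ahead in +x. The mark and red cap are at (479,212), about 55° clockwise of the pointer. I'll move over the tray.

```bash
python3 -m jog '[[0,0,-0.4,0,0,-1,1],[0,0,-0.4,0,0,-1,1],[0,0,-0.4,0,0,-1,1],[0,0,-0.4,0,0,-1,1],[-0.5,-1,0,0,0,0,1],[-0.5,-1,0,0,0,0,1],[-0.5,-1,0,0,0,0,1],[-0.5,-1,0,0,0,0,1],[-0.5,-1,0,0,0,0,1],[-0.5,-1,0,0,0,0,1],[-0.5,-1,0,0,0,0,1],[-0.5,-1,0,0,0,0,1],[-0.5,-1,0,0,0,0,1],[-0.5,-1,0,0,0,0,1],[-0.5,-1,0,0,0,0,1],[-0.5,-1,0,0,0,0,1],[-0.5,-1,0,0,0,0,1],[-0.5,-1,0,0,0,0,1],[-0.5,-1,0,0,0,0,1],[-0.5,-1,0,0,0,0,1]]'; python3 -m jog '[[0,0,0,0,0,0,1],[0,0,0,0,0,0,1]]'
cat >> h.py <<'E'
E
python3 - <<'E'
from h import *
o=ctrl.get_obs();im=optics.get_image("wrist");cv2.imwrite("pics/w1.png",im[:,:,::-1])
print(o["t"],o["qpos"],o["ee_pos"],R.from_rotvec(o["orientation"]).as_matrix())
for t,z in(("tray",80),("crank_knob",190),("crank",141)):
    for m in optics.masks_of(t,"wrist")[:2]:print(t,m["conf"],m["extent"],m["pixels"].sum(),plane("wrist",m["extent"][:2],z,o))
E
```

```text
t: 2.6
ee_pos: [574.4, -73.7, 286.9]
orientation: [0.008, 3.141, 0.0]
ft_force: [1.1, -0.1, -0.2]
width: 88.0
grasp_force: 0.0
t: 2.8
ee_pos: [573.7, -72.5, 286.3]
orientation: [-0.011, -3.141, -0.001]
ft_force: [-0.7, -0.4, 0.7]
width: 87.7
grasp_force: 0.0
2.8 [-1.46448562e-01  2.87344938e-01  1.67448196e+00  3.62346730e-04
  1.18058478e+00 -1.71032456e+00] [573.65611612 -72.48326327 286.30335215] [[-9.99974799e-01  7.05840528e-03 -7.61328621e-04]
 [ 7.05806323e-03  9.99974990e-01  4.51034047e-04]
 [ 7.64493161e-04  4.45649175e-04 -9.99999608e-01]]
tray 0.83 [250.9, 165.6, 231.4, 236.4] 35586 [568.80540631 -78.65485732  80.        ]
crank_knob 0.68 [325.9, 203.4, 38.6, 42.7] 1238 [582.64541235  -8.55861127 190.        ]
crank 0.97 [272.1, 199.8, 141.9, 50.7] 4312 [594.55041365 -55.01350882 141.        ]
crank 0.33 [9.1, 50.7, 18.1, 100.8] 1242 [ 445.01120331 -304.86205315  141.        ]
```

View pics/w1.png

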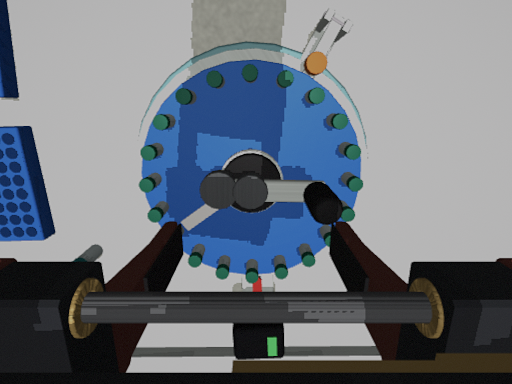

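The wrist picture shows the whole tray, centred near (251,166), with the knob at (323,203). The mark stripe is at (200,215) and the red pointer at (257,285). I'll fit the axis, knob and pointer.

```bash
cat >> h.py <<'E'
from scipy.optimize import least_squares
def caps(im,o):
    r,g,b=[im[:,:,i].astype(int) for i in range(3)]
    m=((g-r>25)&(g-b>8)).astype(np.uint8)
    n,l,s,c=cv2.connectedComponentsWithStats(m)
    return [plane("wrist",c[i],112,o)[:2] for i in range(1,n) if 40<s[i,4]<400]
def fitaxis(P,c0):
    P=np.array(P)
    P=P[abs(np.linalg.norm(P-c0,axis=1)-122)<25]
    s=least_squares(lambda c:np.linalg.norm(P-c,axis=1)-122,c0,loss="soft_l1",f_scale=2)
    return s.x,np.sort(np.linalg.norm(P-s.x,axis=1)-122),P
E
python3 - <<'E'
from h import *
im=cv2.imread("pics/w1.png")[:,:,::-1];o=ctrl.get_obs()
c,res,P=fitaxis(caps(im,o),np.array([575,-75]));print("axis",c,res.round(1))
# knob model
a=np.linspace(0,2*np.pi,40)
def bb(k):
    q=np.array([proj("wrist",[k[0]+15*np.cos(t),k[1]+15*np.sin(t),z],o) for z in(144,202) for t in a])
    return np.r_[q.min(0),q.max(0)]
e=[325.9,203.4,38.6,42.7];t=np.array([e[0]-e[2]/2,e[1]-e[3]/2,e[0]+e[2]/2,e[1]+e[3]/2])
s=least_squares(lambda k:bb(k)-t,[580,-8]);print("knob",s.x,s.fun,"r",np.linalg.norm(s.x-c))
for n in((257,285),(258,292)):print("arrow",plane("wrist",n,82,o),"")
for n in((183,227),(188,224)):
    m=plane("wrist",n,82,o)[:2]-c;print("mark",m,np.linalg.norm(m),np.arctan2(m[1],m[0]))
for z in(85,): m=plane("wrist",(257,286),z,o)[:2]-c;print("ptr ang",np.arctan2(m[1],m[0]),np.linalg.norm(m))
d=plane("top",(279.3,125.7),85)[:2]-c;print("ptr top",d,np.arctan2(d[1],d[0]))
an=np.sort(np.degrees(np.arctan2(*(P-c).T[::-1])));print(an.round(1),np.diff(an).round(1))
E
```

```text
axis [584.57551114 -76.94813358] [-3.1 -0.1 -0.   0.   0.   0.1  0.1  0.1  0.2  0.2  0.2  0.2  0.3  0.4
  0.4  0.4  0.4  0.5  0.5]
knob [585.78135711  -4.83345074] [-3.10908333 -2.78696907  2.55715423  2.59528792] r 72.1247637483598
arrow [739.31752967 -69.44433466  82.        ] 
arrow [750.71248713 -68.04353528  82.        ] 
mark [ 66.25299521 -90.62510514] 112.26027372590151 -0.9395230620860389
mark [ 61.98894357 -83.7006876 ] 104.15581707085657 -0.9333367579669832
ptr ang 0.04851010889833118 154.53411810263984
ptr top [169.61419417   3.83904011] 0.022630091517684102
[-1.621e+02 -1.440e+02 -1.261e+02 -1.080e+02 -9.000e+01 -7.200e+01
 -3.590e+01 -1.790e+01  1.000e-01  1.810e+01  3.620e+01  5.300e+01
  7.220e+01  9.020e+01  1.082e+02  1.261e+02  1.441e+02  1.621e+02
  1.800e+02] [18.  18.  18.1 18.  18.  36.1 18.  18.  18.  18.1 16.8 19.2 17.9 18.
 18.  18.  17.9 17.9]
```

```bash
python3 -m jog '[[-0.15,0.8,0,0,0,0,1],[-0.15,0.84,0,0,0,0,1],[0,0,0.8,0,0,0,1],[0,0,0.8,0,0,0,1],[0,0,0.8,0,0,0,1],[0,0,0.8,0,0,0,1],[0,0,0,0,0,0,1],[0,0,0,0,0,0,0.3],[0,0,0,0,0,0,0.2],[0,0,0,0,0,0,0.2],[0,0,0,0,0,0,0.2],[0,0,0,0,0,0,0.2],[0,0,0,0,0,0,0.2],[0,0,0,0,0,0,0.2]]'
python3 - <<'E'
from h import *
o=ctrl.get_obs();im=optics.get_image("wrist");cv2.imwrite("pics/w2.png",im[:,:,::-1])
print(o["t"],o["ee_pos"],o["width"],o["grasp_force"],o["ft_force"])
c,res,P=fitaxis(caps(im,o),np.array([584.6,-76.9]));print("axis",c,res.round(1))
an=np.sort(np.degrees(np.arctan2(*(P-c).T[::-1])));print(an.round(1))
r,g,b=[im[:,:,i].astype(int) for i in range(3)]
m=((r-g>60)&(r-b>60)).astype(np.uint8);n,l,s,cc=cv2.connectedComponentsWithStats(m)
for i in range(1,n):
    if s[i,4]>15:print(s[i],cc[i],[(np.hypot(*d),np.arctan2(d[1],d[0])) for d in [plane("wrist",cc[i],z,o)[:2]-[584.6,-76.9] for z in(85,112)]])
E
```

```text
t: 4.4
ee_pos: [586.2, -6.4, 158.9]
orientation: [0.008, 3.141, -0.0]
ft_force: [0.4, 0.0, -0.5]
width: 35.0
grasp_force: 0.0
4.4 [586.21757796  -6.38690459 158.85516902] 34.998283314970756 0.0 [ 0.36806148  0.01429022 -0.5072944 ]
axis [582.53492419 -73.76379112] [-9.2 -4.8 -2.7 -1.5 -0.7  0.2  1.4  2.5]
[-125.  -108.8  -90.1  -72.9   15.8   32.3   53.8   73.1]
[241   0  34  36 945] [257.55555556  17.38095238] [(np.float64(153.42433967126934), np.float64(2.650994985176234)), (np.float64(147.36928526968438), np.float64(2.63016028370608))]
[ 36 282  26  10 172] [ 49.4127907  287.19767442] [(np.float64(143.46630381348604), np.float64(-0.9604976253656191)), (np.float64(115.39267172574289), np.float64(-0.9819256580807324))]
```

View pics/w2.png

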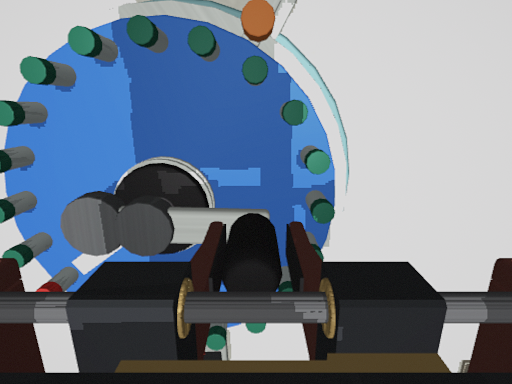

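The fingers straddle the knob but haven't fully closed: width is 35 and the knob is at about (252,250). I'll finish the grip and write the planner and estimator.

```bash
python3 -m jog '[[0,0,0,0,0,0,0],[0,0,0,0,0,0,0],[0,0,0,0,0,0,0],[0,0,0,0,0,0,0]]'
cat > c.py <<'E'
from h import *
import json,sys,os
AX=np.array([584.6,-76.9])
# log: {"th":[...crank angle knots], "t":[...], "meas":[[t,phi]]}
def load(): return json.load(open("log.json"))
def save(L): json.dump(L,open("log.json","w"))
def plan(steps):
    """print rows moving crank by steps (rad per row); record planned motion from now"""
    L=load();t=ctrl.get_obs()["t"];th=L["th"][-1]
    if t>L["t"][-1]+1e-3: L["t"].append(t);L["th"].append(th)
    p=np.array(L["cmd"]);rows=[]
    for d in steps:
        th+=d;t+=.1;L["t"].append(t);L["th"].append(th)
        q=AX+L["r"]*np.array([np.cos(th),np.sin(th)])
        e=np.round(np.array([-(q-p)[0],(q-p)[1]])/40,2);rows.append([*e.tolist(),0,0,0,0,0]);p=p+np.array([-e[0],e[1]])*40
    L["cmd"]=p.tolist();save(L);print(json.dumps(rows).replace(".0,",",").replace(" ",""))
def sim(L,P,t1,dt=.005,w0=0):
    J,Tc,b,k,lag=P;tt=np.arange(0,t1+dt/2,dt)+L["t"][0]-0.0
    th=np.interp(tt-lag,L["t"],L["th"]);wc=np.gradient(th,dt);w=0.;a=L["phi0"];A=[];W=[]
    for x in wc:
        A.append(a);W.append(w)
        T=k*(x-w)-b*w
        if w>1e-4 or abs(T)>Tc: w=w+dt*(T-Tc*np.sign(w if abs(w)>1e-4 else T))/J; w=max(w,0)
        else: w=0.
        a+=w*dt
    return tt,np.array(A),np.array(W)
P0=np.array([.04,.026,.012,.035,.06])
def fit(L):
    M=np.array(L["meas"])
    if len(M)==0:return P0
    def f(x):
        P=np.r_[P0[:2]*np.exp(x[:2]),P0[2],P0[3]*np.exp(x[2]),P0[4]]
        tt,A,W=sim(L,P,M[-1,0]-L["t"][0]+.01)
        return np.r_[(np.interp(M[:,0],tt,A)-M[:,1])/.02,x/[.15,.35,.07]]
    x=least_squares(f,np.zeros(3),diff_step=1e-2).x
    return np.r_[P0[:2]*np.exp(x[:2]),P0[2],P0[3]*np.exp(x[2]),P0[4]]
def angles(im,o):
    """phase mod 18deg from green caps, absolute from red"""
    Pn=np.array([p for p in caps(im,o)]) if caps(im,o) else np.zeros((0,2))
    d=Pn-AX;rr=np.hypot(*d.T);ok=abs(rr-122)<5;an=np.arctan2(d[ok,1],d[ok,0])
    z=np.exp(20j*an);m=np.angle(z.sum())/20 if len(z) else np.nan
    r,g,b=[im[:,:,i].astype(int) for i in range(3)]
    n,l,s,cc=cv2.connectedComponentsWithStats(((r-g>60)&(r-b>60)&(g<70)).astype(np.uint8));red=None
    for i in range(1,n):
        e=plane("wrist",cc[i],112,o)[:2]-AX
        if s[i,4]>60 and abs(np.hypot(*e)-122)<14: red=float(np.arctan2(e[1],e[0]))
    return float(m),len(z),abs(z.mean()) if len(z) else 0,red
def look(n=0):
    L=load();o=ctrl.get_obs();im=optics.get_image("wrist");t=o["t"]
    L["t"]+=[t,ctrl.get_obs()["t"]];L["th"]+=[L["th"][-1]]*2
    cv2.imwrite(f"pics/r{t:.2f}.png",im[:,:,::-1])
    m,k,q,red=angles(im,o)
    P=fit(L);tt,A,W=sim(L,P,t-L["t"][0]+.01);pred=np.interp(t,tt,A)
    base=pred if red is None else red+2*np.pi*np.round((pred-red)/(2*np.pi))
    s=np.pi/10;phi=m+s*np.round((base-m)/s) if q>.8 and k>2 else (base if red is not None else None)
    print("t",t,"pred",pred,"phase",m,k,round(q,2),"red",red and base,"-> phi",phi)
    if phi is not None: L["meas"].append([t,float(phi)])
    e=o["ee_pos"][:2]-AX;print("knob r",np.hypot(*e),"lag ang",(L["th"][-1]-np.arctan2(e[1],e[0])+np.pi)%(2*np.pi)-np.pi,"F",o["ft_force"].round(1),"w",o["width"].round(1))
    save(L);P=fit(L);tt,A,W=sim(L,P,L["t"][-1]-L["t"][0]);print("fit",P.round(4),"w now",W[-1].round(3),"phi now",A[-1].round(3))
E
python3 - <<'E'
from c import *
o=ctrl.get_obs();e=o["ee_pos"][:2];print(o["t"],e,o["width"],o["grasp_force"],o["ft_force"])
d=e-AX
im=optics.get_image("wrist");print(angles(im,o))
save(dict(th=[float(np.arctan2(d[1],d[0]))],t=[ctrl.get_obs()["t"]],cmd=e.tolist(),r=70.,phi0=-.941,meas=[]))
plan([.1,.2,.3]+[.31]*7)
E
```

```text
t: 4.85
ee_pos: [586.3, -8.4, 158.8]
orientation: [0.007, 3.141, -0.005]
ft_force: [0.4, -9.9, 0.3]
width: 29.5
grasp_force: 30.0
4.85 [586.30205371  -8.36646112] 29.53756648160372 29.99570908024907 [ 0.35582984 -9.85476931  0.30833081]
(-0.008006496702438366, 5, np.float64(0.9153333354021591), -0.9798389810922825)
[[0.17,0.03,0,0,0,0,0],[0.35,-0.06,0,0,0,0,0],[0.47,-0.21,0,0,0,0,0],[0.41,-0.37,0,0,0,0,0],[0.27,-0.46,0,0,0,0,0],[0.12,-0.53,0,0,0,0,0],[-0.05,-0.54,0,0,0,0,0],[-0.21,-0.49,0,0,0,0,0],[-0.35,-0.41,0,0,0,0,0],[-0.46,-0.29,0,0,0,0,0]]
```

```bash
sed -i 's/^AX=.*/AX=np.array([584.8,-78.0])/' c.py; python3 - <<'E'
from c import *
L=load();L["cmd"]=[586.25,-6.4];L["t"]=[L["t"][0]];d=np.array(L["cmd"])-AX;L["th"]=[float(np.arctan2(d[1],d[0]))];save(L)
plan([.1,.2,.3]+[.31]*7)
E
```

```text
[[0.18,-0.05,0,0,0,0,0],[0.34,-0.06,0,0,0,0,0],[0.47,-0.22,0,0,0,0,0],[0.41,-0.36,0,0,0,0,0],[0.27,-0.47,0,0,0,0,0],[0.11,-0.52,0,0,0,0,0],[-0.05,-0.54,0,0,0,0,0],[-0.21,-0.5,0,0,0,0,0],[-0.35,-0.41,0,0,0,0,0],[-0.47,-0.28,0,0,0,0,0]]
```

```bash
python3 -m jog '[[0.18,-0.05,0,0,0,0,0],[0.34,-0.06,0,0,0,0,0],[0.47,-0.22,0,0,0,0,0],[0.41,-0.36,0,0,0,0,0],[0.27,-0.47,0,0,0,0,0],[0.11,-0.52,0,0,0,0,0],[-0.05,-0.54,0,0,0,0,0],[-0.21,-0.5,0,0,0,0,0],[-0.35,-0.41,0,0,0,0,0],[-0.47,-0.28,0,0,0,0,0]]'; python3 -c "
from c import *
look();plan([.31]*10)"
```

```text
t: 5.9
ee_pos: [557.2, -143.2, 158.8]
orientation: [-0.009, -3.141, -0.001]
ft_force: [2.5, 8.7, 0.5]
width: 29.1
grasp_force: 30.0
t 5.9 pred -0.4441542424733798 phase 0.08059892473865533 4 0.93 red -0.5734348278626571 -> phi -0.5477196059793032Traceback (most recent call last):
  File "<string>", line 3, in <module>
    look();plan([.31]*10)
    ~~~~^^
  File "c.py", line 58, in look
    e=o["ee_pos"][:2]-AX;print("knob r",np.hypot(*e),"lag ang",(L["th"][-1]-np.arctan2(e[1],e[0])+np.pi)%(2*np.pi)-np.pi,"F",o["ft_force"].round(1),"w",o["width"].round(1))
                                                                                                                                                        ^^^^^^^^^^^^^^^^
AttributeError: 'float' object has no attribute 'round'
```

```bash
sed -i 's/o\["width"\].round(1)/round(float(o["width"]),1)/' c.py; python3 -c "
from c import *
L=load();print(L['t'][0],L['t'][-1],ctrl.get_obs()['t'],L['th'][-1]);L['t']+=[5.9,5.95];L['th']+=[L['th'][-1]]*2;L['meas'].append([5.9,-.548]);save(L)
e=np.array([557.2,-143.2])-AX;print(np.hypot(*e),(np.arctan2(e[1],e[0])-L['th'][-1])%6.283-6.283)
P=fit(L);tt,A,W=sim(L,P,L['t'][-1]-L['t'][0]);print(P,W[-1],A[-1])
plan([.25]+[.31]*9)"
```

```text
4.9 5.899999999999997 5.95 4.32054769796043
70.80112993448617 -0.008784801858671365
[0.04272584 0.0340769  0.012      0.03408182 0.06      ] 0.9192181484439443 -0.4989071947077692
[[-0.42,-0.11,0,0,0,0,0],[-0.54,0,0,0,0,0,0],[-0.51,0.18,0,0,0,0,0],[-0.43,0.32,0,0,0,0,0],[-0.32,0.43,0,0,0,0,0],[-0.17,0.52,0,0,0,0,0],[-0,0.54,0,0,0,0,0],[0.16,0.51,0,0,0,0,0],[0.31,0.44,0,0,0,0,0],[0.43,0.33,0,0,0,0,0]]
```

```bash
sed -i 's/.035,.06\]/.035,.01]/' c.py; python3 -m jog '[[-0.42,-0.11,0,0,0,0,0],[-0.54,0,0,0,0,0,0],[-0.51,0.18,0,0,0,0,0],[-0.43,0.32,0,0,0,0,0],[-0.32,0.43,0,0,0,0,0],[-0.17,0.52,0,0,0,0,0],[0,0.54,0,0,0,0,0],[0.16,0.51,0,0,0,0,0],[0.31,0.44,0,0,0,0,0],[0.43,0.33,0,0,0,0,0]]'; python3 -c "
from c import *
look();plan([.31]*10)"
```

```text
t: 6.95
ee_pos: [616.5, -15.8, 158.7]
orientation: [-0.005, -3.14, 0.003]
ft_force: [-6.5, -13.9, 5.7]
width: 29.8
grasp_force: 30.0
t 6.95 pred 0.4816703023034976 phase -0.15481980564810774 3 0.93 red None -> phi 0.4734987250698509
knob r 69.78201111197815 lag ang -0.02180972833108541 F [ -6.5 -13.9   5.7] w 29.8
fit [0.0431 0.0395 0.012  0.0338 0.01  ] w now 1.096 phi now 0.531
[[0.51,0.18,0,0,0,0,0],[0.54,0.02,0,0,0,0,0],[0.52,-0.15,0,0,0,0,0],[0.44,-0.31,0,0,0,0,0],[0.34,-0.42,0,0,0,0,0],[0.19,-0.51,0,0,0,0,0],[0.03,-0.53,0,0,0,0,0],[-0.14,-0.53,0,0,0,0,0],[-0.29,-0.45,0,0,0,0,0],[-0.42,-0.35,0,0,0,0,0]]
```

```bash
python3 -c "
from c import *
L=load();L['t']=L['t'][:-10];L['th']=L['th'][:-10];d=L['th'][-1];L['cmd']=(AX+70*np.array([np.cos(d),np.sin(d)])).tolist();save(L);plan([.35]*10)"
```

```text
[[0.58,0.19,0,0,0,0,0],[0.61,-0.02,0,0,0,0,0],[0.56,-0.23,0,0,0,0,0],[0.46,-0.4,0,0,0,0,0],[0.28,-0.54,0,0,0,0,0],[0.09,-0.6,0,0,0,0,0],[-0.13,-0.6,0,0,0,0,0],[-0.32,-0.52,0,0,0,0,0],[-0.49,-0.37,0,0,0,0,0],[-0.58,-0.19,0,0,0,0,0]]
```

```bash
python3 -m jog '[[0.58,0.19,0,0,0,0,0],[0.61,-0.02,0,0,0,0,0],[0.56,-0.23,0,0,0,0,0],[0.46,-0.4,0,0,0,0,0],[0.28,-0.54,0,0,0,0,0],[0.09,-0.6,0,0,0,0,0],[-0.13,-0.6,0,0,0,0,0],[-0.32,-0.52,0,0,0,0,0],[-0.49,-0.37,0,0,0,0,0],[-0.58,-0.19,0,0,0,0,0]]'; python3 -c "
from c import *
look();plan([.35]*10)"
```

```text
t: 8.0
ee_pos: [574.4, -148.0, 158.8]
orientation: [-0.009, -3.14, -0.0]
ft_force: [0.8, 8.5, 2.3]
width: 29.1
grasp_force: 30.0
t 8.0 pred 1.8466377816446589 phase -0.04952039726021625 4 0.83 red 1.8804051885293507 -> phi 1.8354351948936596
knob r 70.81306526412364 lag ang 0.012991080750783368 F [0.8 8.5 2.3] w 29.1
fit [0.0424 0.0402 0.012  0.0338 0.01  ] w now 1.394 phi now 1.909
[[-0.6,0.03,0,0,0,0,0],[-0.57,0.23,0,0,0,0,0],[-0.45,0.41,0,0,0,0,0],[-0.28,0.54,0,0,0,0,0],[-0.08,0.61,0,0,0,0,0],[0.13,0.59,0,0,0,0,0],[0.33,0.51,0,0,0,0,0],[0.49,0.37,0,0,0,0,0],[0.58,0.18,0,0,0,0,0],[0.61,-0.02,0,0,0,0,0]]
```

```bash
cat >> c.py <<'E'
def replan(n,steps):
    L=load();L['t']=L['t'][:-n];L['th']=L['th'][:-n];d=L['th'][-1];L['cmd']=(AX+70*np.array([np.cos(d),np.sin(d)])).tolist();save(L);plan(steps)
E
python3 -c "
from c import *
replan(10,[.38]*20)"
```

```text
[[-0.66,0.04,0,0,0,0,0],[-0.6,0.27,0,0,0,0,0],[-0.45,0.49,0,0,0,0,0],[-0.25,0.61,0,0,0,0,0],[0.01,0.66,0,0,0,0,0],[0.25,0.61,0,0,0,0,0],[0.45,0.48,0,0,0,0,0],[0.6,0.28,0,0,0,0,0],[0.66,0.03,0,0,0,0,0],[0.63,-0.22,0,0,0,0,0],[0.5,-0.43,0,0,0,0,0],[0.3,-0.59,0,0,0,0,0],[0.07,-0.66,0,0,0,0,0],[-0.19,-0.63,0,0,0,0,0],[-0.4,-0.52,0,0,0,0,0],[-0.57,-0.34,0,0,0,0,0],[-0.66,-0.09,0,0,0,0,0],[-0.64,0.15,0,0,0,0,0],[-0.54,0.38,0,0,0,0,0],[-0.36,0.55,0,0,0,0,0]]
```

```bash
python3 -m jog '[[-0.66,0.04,0,0,0,0,0],[-0.6,0.27,0,0,0,0,0],[-0.45,0.49,0,0,0,0,0],[-0.25,0.61,0,0,0,0,0],[0.01,0.66,0,0,0,0,0],[0.25,0.61,0,0,0,0,0],[0.45,0.48,0,0,0,0,0],[0.6,0.28,0,0,0,0,0],[0.66,0.03,0,0,0,0,0],[0.63,-0.22,0,0,0,0,0],[0.5,-0.43,0,0,0,0,0],[0.3,-0.59,0,0,0,0,0],[0.07,-0.66,0,0,0,0,0],[-0.19,-0.63,0,0,0,0,0],[-0.4,-0.52,0,0,0,0,0],[-0.57,-0.34,0,0,0,0,0],[-0.66,-0.09,0,0,0,0,0],[-0.64,0.15,0,0,0,0,0],[-0.54,0.38,0,0,0,0,0],[-0.36,0.55,0,0,0,0,0]]'; python3 -c "
from c import *
look();plan([.37]*20)"
```

```text
t: 10.05
ee_pos: [649.9, -104.5, 158.8]
orientation: [0.009, 3.141, -0.0]
ft_force: [-6.0, 1.4, 6.0]
width: 29.8
grasp_force: 30.0
t 10.05 pred 5.298676898142255 phase 0.0025242046777293717 2 0.96 red 5.371896244517752 -> phi 5.371896244517752
knob r 70.31822933924192 lag ang -0.0019772979512957534 F [-6.   1.4  6. ] w 29.8
fit [0.0458 0.0382 0.012  0.0339 0.01  ] w now 1.796 phi now 5.459
[[-0.14,0.63,0,0,0,0,0],[0.11,0.64,0,0,0,0,0],[0.33,0.55,0,0,0,0,0],[0.51,0.4,0,0,0,0,0],[0.61,0.18,0,0,0,0,0],[0.64,-0.04,0,0,0,0,0],[0.59,-0.28,0,0,0,0,0],[0.44,-0.47,0,0,0,0,0],[0.24,-0.6,0,0,0,0,0],[0.01,-0.64,0,0,0,0,0],[-0.22,-0.6,0,0,0,0,0],[-0.43,-0.49,0,0,0,0,0],[-0.57,-0.29,0,0,0,0,0],[-0.64,-0.07,0,0,0,0,0],[-0.62,0.17,0,0,0,0,0],[-0.52,0.38,0,0,0,0,0],[-0.35,0.54,0,0,0,0,0],[-0.13,0.63,0,0,0,0,0],[0.12,0.64,0,0,0,0,0],[0.33,0.55,0,0,0,0,0]]
```

```bash
python3 -m jog '[[-0.14,0.63,0,0,0,0,0],[0.11,0.64,0,0,0,0,0],[0.33,0.55,0,0,0,0,0],[0.51,0.4,0,0,0,0,0],[0.61,0.18,0,0,0,0,0],[0.64,-0.04,0,0,0,0,0],[0.59,-0.28,0,0,0,0,0],[0.44,-0.47,0,0,0,0,0],[0.24,-0.6,0,0,0,0,0],[0.01,-0.64,0,0,0,0,0],[-0.22,-0.6,0,0,0,0,0],[-0.43,-0.49,0,0,0,0,0],[-0.57,-0.29,0,0,0,0,0],[-0.64,-0.07,0,0,0,0,0],[-0.62,0.17,0,0,0,0,0],[-0.52,0.38,0,0,0,0,0],[-0.35,0.54,0,0,0,0,0],[-0.13,0.63,0,0,0,0,0],[0.12,0.64,0,0,0,0,0],[0.33,0.55,0,0,0,0,0]]'; python3 -c "
from c import *
L=load();L['meas'][-1][1]=5.343;save(L)
look();plan([.37]*20)"
```

```text
t: 12.1
ee_pos: [636.0, -30.5, 158.7]
orientation: [-0.006, -3.14, 0.002]
ft_force: [-9.1, -10.6, 8.0]
width: 29.2
grasp_force: 30.0
t 12.1 pred 9.079164446443984 phase 0.11075632745096878 1 1.0 red None -> phi None
knob r 69.87706427853973 lag ang -0.02003003383852331 F [ -9.1 -10.6   8. ] w 29.2
fit [0.0444 0.039  0.012  0.0339 0.01  ] w now 1.761 phi now 9.17
[[0.51,0.39,0,0,0,0,0],[0.61,0.18,0,0,0,0,0],[0.65,-0.05,0,0,0,0,0],[0.58,-0.28,0,0,0,0,0],[0.43,-0.47,0,0,0,0,0],[0.24,-0.6,0,0,0,0,0],[0.01,-0.64,0,0,0,0,0],[-0.23,-0.6,0,0,0,0,0],[-0.43,-0.48,0,0,0,0,0],[-0.57,-0.3,0,0,0,0,0],[-0.64,-0.06,0,0,0,0,0],[-0.63,0.17,0,0,0,0,0],[-0.51,0.39,0,0,0,0,0],[-0.34,0.54,0,0,0,0,0],[-0.13,0.63,0,0,0,0,0],[0.12,0.64,0,0,0,0,0],[0.34,0.55,0,0,0,0,0],[0.51,0.39,0,0,0,0,0],[0.62,0.18,0,0,0,0,0],[0.64,-0.06,0,0,0,0,0]]
```

```bash
python3 -c "
from c import *
replan(20,[.38]*8)"
```

```text
[[0.53,0.4,0,0,0,0,0],[0.63,0.18,0,0,0,0,0],[0.66,-0.07,0,0,0,0,0],[0.58,-0.31,0,0,0,0,0],[0.43,-0.5,0,0,0,0,0],[0.21,-0.63,0,0,0,0,0],[-0.04,-0.66,0,0,0,0,0],[-0.28,-0.6,0,0,0,0,0]]
```

```bash
python3 -m jog '[[0.53,0.4,0,0,0,0,0],[0.63,0.18,0,0,0,0,0],[0.66,-0.07,0,0,0,0,0],[0.58,-0.31,0,0,0,0,0],[0.43,-0.5,0,0,0,0,0],[0.21,-0.63,0,0,0,0,0],[-0.04,-0.66,0,0,0,0,0],[-0.28,-0.6,0,0,0,0,0]]'; python3 -c "
from c import *
look();print(load()['th'][-1]%6.283);plan([.38]*17)"
```

```text
t: 12.95
ee_pos: [526.8, -118.7, 158.9]
orientation: [0.008, 3.141, 0.002]
ft_force: [9.8, 7.9, -4.7]
width: 29.5
grasp_force: 30.0
t 12.95 pred 10.609560215830074 phase 0.05597580099902908 1 1.0 red 10.726531921277068 -> phi 10.726531921277068
knob r 70.81446990635686 lag ang 0.01450946509564588 F [ 9.8  7.9 -4.7] w 29.5
fit [0.0472 0.0369 0.012  0.0335 0.01  ] w now 1.79 phi now 10.811
3.7685476979604395
[[-0.48,-0.45,0,0,0,0,0],[-0.61,-0.24,0,0,0,0,0],[-0.66,-0,0,0,0,0,0],[-0.62,0.25,0,0,0,0,0],[-0.47,0.46,0,0,0,0,0],[-0.28,0.6,0,0,0,0,0],[-0.03,0.66,0,0,0,0,0],[0.22,0.62,0,0,0,0,0],[0.44,0.5,0,0,0,0,0],[0.58,0.3,0,0,0,0,0],[0.66,0.07,0,0,0,0,0],[0.64,-0.19,0,0,0,0,0],[0.52,-0.4,0,0,0,0,0],[0.33,-0.58,0,0,0,0,0],[0.09,-0.65,0,0,0,0,0],[-0.15,-0.64,0,0,0,0,0],[-0.38,-0.54,0,0,0,0,0]]
```

```bash
ls pics; python3 - <<'E'
from c import *
im=cv2.imread("pics/r12.95.png")[:,:,::-1]
o=ctrl.get_obs();o["ee_pos"]=np.array([526.8,-118.7,158.9])
vis=im[:,:,::-1].copy()
for k in range(20):
    a=10.67+k*np.pi/10
    p=proj("wrist",[AX[0]+122*np.cos(a),AX[1]+122*np.sin(a),115],o);cv2.circle(vis,tuple(int(v) for v in p),4,(0,255,255) if k else (255,0,255),1)
cv2.imwrite("pics/d1.png",vis)
for p in caps(im,o):
    d=p-AX;print(np.hypot(*d).round(1),(np.arctan2(d[1],d[0])*20/2/np.pi).round(2))
E
```

```text
both.png
r10.05.png
r12.10.png
r12.95.png
r5.90.png
r6.95.png
r8.00.png
scene0.png
top0.png
v1.png
v2.png
w1.png
w2.png
122.8 -6.82
127.1 3.22
```

View pics/d1.png

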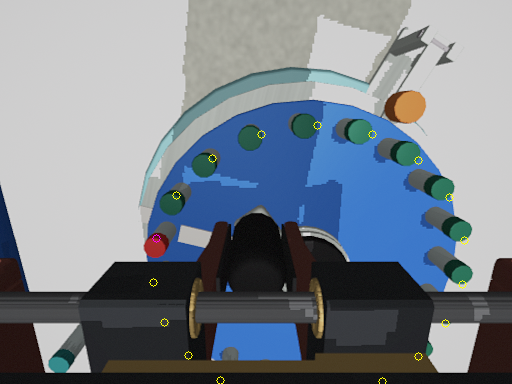

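The picture shows the red cap at (155,245). About nine green caps are clearly visible but too large for my area filter. I'll fix the detector and re-measure the saved frames.

```bash
sed -i 's/40<s\[i,4\]<400/60<s[i,4]<1000/; s/c\[i\],112,o/c[i],110,o/' h.py; sed -i 's/abs(rr-122)<5/abs(rr-122)<9/' c.py; python3 - <<'E'
from c import *
o=ctrl.get_obs()
for t,e in((5.9,(557.2,-143.2)),(6.95,(616.5,-15.8)),(8.0,(574.4,-148)),(10.05,(649.9,-104.5)),(12.1,(636,-30.5)),(12.95,(526.8,-118.7))):
    im=cv2.imread(f"pics/r{t:.2f}.png")[:,:,::-1];o["ee_pos"]=np.array([*e,158.8])
    m,k,q,red=angles(im,o);d=[p-AX for p in caps(im,o)]
    print(t,[(np.hypot(*x).round(),(np.arctan2(x[1],x[0])*10/np.pi).round(2)) for x in d])
    s=np.pi/10;print("  ",m,k,round(q,2),red, red and (m+s*np.round((red-m)/s)))
E
```

```text
5.9 [(np.float64(122.0), np.float64(-9.73)), (np.float64(122.0), np.float64(9.26)), (np.float64(122.0), np.float64(-8.73)), (np.float64(122.0), np.float64(8.27)), (np.float64(122.0), np.float64(-7.73)), (np.float64(122.0), np.float64(7.26)), (np.float64(123.0), np.float64(-6.73)), (np.float64(122.0), np.float64(6.27)), (np.float64(123.0), np.float64(-5.73)), (np.float64(121.0), np.float64(5.26)), (np.float64(123.0), np.float64(-4.8)), (np.float64(119.0), np.float64(4.27)), (np.float64(124.0), np.float64(-2.71)), (np.float64(128.0), np.float64(2.31))]
   0.08402956815480664 14 0.99 -0.5705261759906517 -0.544288962563152
6.95 [(np.float64(120.0), np.float64(-8.41)), (np.float64(119.0), np.float64(8.48)), (np.float64(122.0), np.float64(7.52)), (np.float64(124.0), np.float64(-7.47)), (np.float64(122.0), np.float64(6.51)), (np.float64(119.0), np.float64(-6.55)), (np.float64(122.0), np.float64(5.51)), (np.float64(117.0), np.float64(-5.55)), (np.float64(122.0), np.float64(4.5)), (np.float64(122.0), np.float64(-4.5)), (np.float64(122.0), np.float64(3.5)), (np.float64(123.0), np.float64(-3.51
[... 1468 characters left out ...]
p.float64(123.0), np.float64(-4.79)), (np.float64(122.0), np.float64(4.21)), (np.float64(123.0), np.float64(-3.8)), (np.float64(122.0), np.float64(3.2)), (np.float64(123.0), np.float64(-2.81))]
   0.0699418149397093 11 0.97 None None
12.95 [(np.float64(122.0), np.float64(-9.81)), (np.float64(122.0), np.float64(9.18)), (np.float64(122.0), np.float64(-8.81)), (np.float64(122.0), np.float64(8.17)), (np.float64(123.0), np.float64(-7.8)), (np.float64(122.0), np.float64(7.17)), (np.float64(123.0), np.float64(-6.8)), (np.float64(122.0), np.float64(6.17)), (np.float64(122.0), np.float64(5.17)), (np.float64(129.0), np.float64(3.2))]
   0.0576151593690881 10 1.0 -1.8384930181634027 -1.8273404327847877
```

```bash
sed -i 's#)/.02,x/\[.15,.35,.07\]#)/.01,x/[.2,.4,.1]#' c.py; python3 - <<'E'
from c import *
L=load();L["meas"]=[[5.9,-.544],[6.95,.472],[8.0,1.852],[10.05,5.373],[12.1,9.180],[12.95,10.739]];save(L)
n=17;L2=dict(L);L2["t"]=L["t"][:-n];L2["th"]=L["th"][:-n]
P=fit(L2);M=np.array(L["meas"]);tt,A,W=sim(L2,P,L2["t"][-1]-L["t"][0]);print(P,(np.interp(M[:,0],tt,A)-M[:,1]).round(3),W[-1],A[-1])
print("in band since",tt[np.where(W<1.57)[0][-1]],W[-200::10].round(2))
tt,A,W=sim(L,P,L["t"][-1]-L["t"][0]);print(W[-1])
E
```

```text
[0.0463135  0.03658161 0.012      0.03332249 0.01      ] [-0.01  -0.007  0.001  0.009 -0.001 -0.003] 1.78808322375372 10.828587359033863
in band since 8.405000000000001 [1.89 1.89 1.89 1.78 1.77 1.78 1.79 1.8  1.81 1.82 1.83 1.84 1.84 1.85
 1.86 1.86 1.87 1.87 1.88 1.88]
1.9427495361400113
```

```bash
python3 -m jog '[[-0.48,-0.45,0,0,0,0,0],[-0.61,-0.24,0,0,0,0,0],[-0.66,0,0,0,0,0,0],[-0.62,0.25,0,0,0,0,0],[-0.47,0.46,0,0,0,0,0],[-0.28,0.6,0,0,0,0,0],[-0.03,0.66,0,0,0,0,0],[0.22,0.62,0,0,0,0,0],[0.44,0.5,0,0,0,0,0],[0.58,0.3,0,0,0,0,0],[0.66,0.07,0,0,0,0,0],[0.64,-0.19,0,0,0,0,0],[0.52,-0.4,0,0,0,0,0],[0.33,-0.58,0,0,0,0,0],[0.09,-0.65,0,0,0,0,0],[-0.15,-0.64,0,0,0,0,0],[-0.38,-0.54,0,0,0,0,0]]'; python3 -c "
from c import *
look();print(load()['th'][-1]%6.283);plan([.37]*17)"
```

```text
t: 14.7
ee_pos: [534.6, -128.0, 158.9]
orientation: [-0.008, -3.141, -0.002]
ft_force: [9.1, 9.8, -2.7]
width: 29.7
grasp_force: 30.0
t 14.7 pred 14.01384178783595 phase -0.12715976390093142 12 0.97 red 14.044806454132633 -> phi 14.010007177253138
knob r 70.84657605794266 lag ang 0.019213986512784942 F [ 9.1  9.8 -2.7] w 29.7
fit [0.0463 0.0368 0.012  0.0334 0.01  ] w now 1.843 phi now 14.106
3.9455476979604542
[[-0.54,-0.36,0,0,0,0,0],[-0.62,-0.13,0,0,0,0,0],[-0.64,0.1,0,0,0,0,0],[-0.56,0.32,0,0,0,0,0],[-0.4,0.5,0,0,0,0,0],[-0.19,0.62,0,0,0,0,0],[0.04,0.64,0,0,0,0,0],[0.27,0.58,0,0,0,0,0],[0.47,0.45,0,0,0,0,0],[0.59,0.25,0,0,0,0,0],[0.65,0.01,0,0,0,0,0],[0.6,-0.21,0,0,0,0,0],[0.49,-0.43,0,0,0,0,0],[0.3,-0.57,0,0,0,0,0],[0.07,-0.64,0,0,0,0,0],[-0.16,-0.62,0,0,0,0,0],[-0.38,-0.52,0,0,0,0,0]]
```

```bash
python3 -m jog '[[-0.54,-0.36,0,0,0,0,0],[-0.62,-0.13,0,0,0,0,0],[-0.64,0.1,0,0,0,0,0],[-0.56,0.32,0,0,0,0,0],[-0.4,0.5,0,0,0,0,0],[-0.19,0.62,0,0,0,0,0],[0.04,0.64,0,0,0,0,0],[0.27,0.58,0,0,0,0,0],[0.47,0.45,0,0,0,0,0],[0.59,0.25,0,0,0,0,0],[0.65,0.01,0,0,0,0,0],[0.6,-0.21,0,0,0,0,0],[0.49,-0.43,0,0,0,0,0],[0.3,-0.57,0,0,0,0,0],[0.07,-0.64,0,0,0,0,0],[-0.16,-0.62,0,0,0,0,0],[-0.38,-0.52,0,0,0,0,0]]'; python3 - <<'E'
from c import *
look();L=load();P=fit(L)
# pointer angle from w1 (arrow red blob)
im=cv2.imread("pics/w1.png")[:,:,::-1];o=ctrl.get_obs();o["ee_pos"]=np.array([573.66,-72.48,286.3]);o["orientation"]=np.array([-.011,-3.141,-.001])
r,g,b=[im[:,:,i].astype(int) for i in range(3)];n,l,s,cc=cv2.connectedComponentsWithStats(((r-g>60)&(r-b>60)&(g<80)).astype(np.uint8))
for i in range(1,n):
    if s[i,4]>20:
        e=plane("wrist",cc[i],85,o)[:2]-AX;print(cc[i],s[i],np.hypot(*e),np.arctan2(e[1],e[0]))
tm=cv2.imread("pics/top0.png");b,g,r=[tm[:,:,i].astype(int) for i in range(3)];n,l,s,cc=cv2.connectedComponentsWithStats(((r-g>35)&(r-b>35)).astype(np.uint8))
for i in range(1,n):
    if s[i,4]>4 and abs(cc[i][0]-279)<40 and abs(cc[i][1]-150)<50:
        e=plane("top",cc[i],85)[:2]-AX;print("top",cc[i],s[i,4],np.hypot(*e),np.arctan2(e[1],e[0]))
e=plane("top",((345+412)/2/3.45+170,70/3.45+90),120)[:2]-AX;print("reader",np.arctan2(e[1],e[0]))
E
```

```text
t: 16.45
ee_pos: [535.1, -128.5, 158.9]
orientation: [-0.008, -3.141, -0.001]
ft_force: [7.4, 8.6, -1.7]
width: 29.3
grasp_force: 30.0
t 16.45 pred 17.272975811190573 phase 0.0011759944926904688 11 1.0 red None -> phi 17.27993558923655
knob r 70.81089878844486 lag ang 0.016663743545318965 F [ 7.4  8.6 -1.7] w 29.3
fit [0.0462 0.0363 0.012  0.0332 0.01  ] w now 1.797 phi now 17.37
[257.06451613 285.89247312] [253 278   9  14  93] 154.054506778989 0.04025741182254696
top [278.5483871  125.38709677] 31 170.6555220794679 0.04489417425671816
top [308.5 151. ] 16 129.706356219621 -0.9194081092809966
reader 0.02762625313416757
```

```bash
python3 - <<'E'
from c import *
plan([.36]*12+[.3,.26]+[.24]*6);L=load();P=fit(L);tt,A,W=sim(L,P,L["t"][-1]-L["t"][0]);print(A[-1],W[-1])
E
```

```text
[[-0.52,-0.35,0,0,0,0,0],[-0.61,-0.13,0,0,0,0,0],[-0.62,0.08,0,0,0,0,0],[-0.55,0.3,0,0,0,0,0],[-0.41,0.48,0,0,0,0,0],[-0.22,0.59,0,0,0,0,0],[0.01,0.62,0,0,0,0,0],[0.22,0.59,0,0,0,0,0],[0.42,0.47,0,0,0,0,0],[0.56,0.29,0,0,0,0,0],[0.62,0.07,0,0,0,0,0],[0.61,-0.14,0,0,0,0,0],[0.44,-0.29,0,0,0,0,0],[0.3,-0.34,0,0,0,0,0],[0.19,-0.37,0,0,0,0,0],[0.1,-0.41,0,0,0,0,0],[-0.01,-0.42,0,0,0,0,0],[-0.1,-0.4,0,0,0,0,0],[-0.2,-0.37,0,0,0,0,0],[-0.27,-0.32,0,0,0,0,0]]
20.80168345071495 1.384124339750353
```

```bash
python3 -m jog '[[-0.52,-0.35,0,0,0,0,0],[-0.61,-0.13,0,0,0,0,0],[-0.62,0.08,0,0,0,0,0],[-0.55,0.3,0,0,0,0,0],[-0.41,0.48,0,0,0,0,0],[-0.22,0.59,0,0,0,0,0],[0.01,0.62,0,0,0,0,0],[0.22,0.59,0,0,0,0,0],[0.42,0.47,0,0,0,0,0],[0.56,0.29,0,0,0,0,0],[0.62,0.07,0,0,0,0,0],[0.61,-0.14,0,0,0,0,0],[0.44,-0.29,0,0,0,0,0],[0.3,-0.34,0,0,0,0,0],[0.19,-0.37,0,0,0,0,0],[0.1,-0.41,0,0,0,0,0],[-0.01,-0.42,0,0,0,0,0],[-0.1,-0.4,0,0,0,0,0],[-0.2,-0.37,0,0,0,0,0],[-0.27,-0.32,0,0,0,0,0]]'; python3 - <<'E'
from c import *
look();
plan([.26]*18);L=load();P=fit(L);tt,A,W=sim(L,P,L["t"][-1]-L["t"][0]);print(A[-1],W[-1],L["th"][-1]%6.283)
E
```

```text
t: 18.5
ee_pos: [538.1, -131.1, 158.8]
orientation: [0.008, 3.142, 0.001]
ft_force: [5.1, 7.1, 0.1]
width: 29.4
grasp_force: 30.0
t 18.5 pred 20.80168345071495 phase 0.06938015493302434 11 0.98 red 20.816814451415276 -> phi 20.80389166862566
knob r 70.73316435688704 lag ang -0.003485737702600744 F [5.1 7.1 0.1] w 29.4
fit [0.0461 0.036  0.012  0.033  0.01  ] w now 1.302 phi now 20.871
[[-0.38,-0.25,0,0,0,0,0],[-0.43,-0.15,0,0,0,0,0],[-0.45,-0.03,0,0,0,0,0],[-0.45,0.08,0,0,0,0,0],[-0.41,0.2,0,0,0,0,0],[-0.34,0.29,0,0,0,0,0],[-0.26,0.38,0,0,0,0,0],[-0.15,0.42,0,0,0,0,0],[-0.04,0.45,0,0,0,0,0],[0.08,0.45,0,0,0,0,0],[0.19,0.41,0,0,0,0,0],[0.29,0.35,0,0,0,0,0],[0.37,0.26,0,0,0,0,0],[0.42,0.16,0,0,0,0,0],[0.46,0.04,0,0,0,0,0],[0.44,-0.07,0,0,0,0,0],[0.42,-0.19,0,0,0,0,0],[0.35,-0.28,0,0,0,0,0]]
23.007917844246723 1.1362972282972432 2.386547697960374
```

```bash
python3 -m jog '[[-0.38,-0.25,0,0,0,0,0],[-0.43,-0.15,0,0,0,0,0],[-0.45,-0.03,0,0,0,0,0],[-0.45,0.08,0,0,0,0,0],[-0.41,0.2,0,0,0,0,0],[-0.34,0.29,0,0,0,0,0],[-0.26,0.38,0,0,0,0,0],[-0.15,0.42,0,0,0,0,0],[-0.04,0.45,0,0,0,0,0],[0.08,0.45,0,0,0,0,0],[0.19,0.41,0,0,0,0,0],[0.29,0.35,0,0,0,0,0],[0.37,0.26,0,0,0,0,0],[0.42,0.16,0,0,0,0,0],[0.46,0.04,0,0,0,0,0],[0.44,-0.07,0,0,0,0,0],[0.42,-0.19,0,0,0,0,0],[0.35,-0.28,0,0,0,0,0]]'; python3 - <<'E'
from c import *
look();
L0=load()
for n in (8,9,10,11,12):
    save(L0);L=load();P=fit(L)
    t=ctrl.get_obs()["t"];s=[.25]*n;
    L["t"]+=[t+.1*(i+1) for i in range(n)];L["th"]+=list(L["th"][-1]+np.cumsum(s))
    tt,A,W=sim(L,P,L["t"][-1]-L["t"][0]+3);k=int((L["t"][-1]-L["t"][0])/.005);print(n,"end",A[k],W[k],"stop",A[-1],"target",.04+8*np.pi)
plan([.25]*8)
E
```

```text
t: 20.35
ee_pos: [534.0, -29.9, 158.8]
orientation: [0.006, 3.14, -0.001]
ft_force: [5.7, -5.4, -2.5]
width: 29.4
grasp_force: 30.0
t 20.35 pred 23.007917844246723 phase 0.0647142879591848 12 0.94 red 22.978657727212244 -> phi 22.998340659164676
knob r 69.92885044715204 lag ang 0.0010866058601415318 F [ 5.7 -5.4 -2.5] w 29.4
fit [0.0465 0.037  0.012  0.0335 0.01  ] w now 1.062 phi now 23.054
8 end 23.878372468089413 1.0341819112148636 stop 24.268254807992236 target 25.172741228718344
9 end 23.981768708117137 1.0337701898541476 stop 24.371414247979885 target 25.172741228718344
10 end 24.090292723494652 1.0333792260710055 stop 24.474556696428916 target 25.172741228718344
11 end 24.193612694296693 1.0330425165801151 stop 24.57768374121863 target 25.172741228718344
12 end 24.291736985401997 1.032751834404121 stop 24.68079682183902 target 25.172741228718344
[[0.26,-0.36,0,0,0,0,0],[0.16,-0.4,0,0,0,0,0],[0.06,-0.43,0,0,0,0,0],[-0.06,-0.44,0,0,0,0,0],[-0.15,-0.4,0,0,0,0,0],[-0.26,-0.36,0,0,0,0,0],[-0.33,-0.28,0,0,0,0,0],[-0.39,-0.19,0,0,0,0,0]]
```

```bash
python3 -m jog '[[0.26,-0.36,0,0,0,0,0],[0.16,-0.4,0,0,0,0,0],[0.06,-0.43,0,0,0,0,0],[-0.06,-0.44,0,0,0,0,0],[-0.15,-0.4,0,0,0,0,0],[-0.26,-0.36,0,0,0,0,0],[-0.33,-0.28,0,0,0,0,0],[-0.39,-0.19,0,0,0,0,0]]'; cat > fin.py <<'E'
from c import *
def opts(cands):
    L=load();P=fit(L);t=ctrl.get_obs()["t"]
    for s in cands:
        M=json.loads(json.dumps(L));M["t"]+=[t+.1*(i+1) for i in range(len(s))];M["th"]+=list(M["th"][-1]+np.cumsum(s))
        r=[]
        for f in(.85,1,1.15):
            Q=P.copy();Q[1]*=f;tt,A,W=sim(M,Q,M["t"][-1]-M["t"][0]+3);k=np.searchsorted(tt,M["t"][-1]);r.append(A[-1].round(3))
            if f==1: wend=W[k].round(2); ae=A[k].round(3)
        print(len(s),s[-1],"end",ae,wend,"stop",r)
E
python3 - <<'E'
from fin import *
look();opts([[.22]*6,[.22]*8,[.22]*6+[.2,.17,.14],[.22]*8+[.18,.14],[.22]*9+[.18,.14],[.22]*10+[.18,.14],[.22]*11+[.18,.14]])
E
```

```text
t: 21.2
ee_pos: [562.1, -145.1, 158.8]
orientation: [-0.009, -3.141, -0.002]
ft_force: [3.8, 9.0, 4.6]
width: 29.7
grasp_force: 30.0
t 21.2 pred 23.88354326984793 phase -0.008981369857818132 15 0.97 red None -> phi 23.86712279742461
knob r 70.84484728627446 lag ang -0.0016526094334103902 F [3.8 9.  4.6] w 29.7
fit [0.047  0.038  0.012  0.0342 0.01  ] w now 0.963 phi now 23.923
6 0.22 end 24.468 0.88 stop [np.float64(26.825), np.float64(24.763), np.float64(22.723)]
8 0.22 end 24.643 0.87 stop [np.float64(27.017), np.float64(24.93), np.float64(22.866)]
9 0.14 end 24.719 0.77 stop [np.float64(27.044), np.float64(24.953), np.float64(22.885)]
10 0.14 end 24.809 0.78 stop [np.float64(27.153), np.float64(25.049), np.float64(22.968)]
11 0.14 end 24.894 0.78 stop [np.float64(27.248), np.float64(25.132), np.float64(23.038)]
12 0.14 end 24.979 0.77 stop [np.float64(27.343), np.float64(25.215), np.float64(23.109)]
13 0.14 end 25.064 0.77 stop [np.float64(27.437), np.float64(25.297), np.float64(23.18)]
```

```bash
python3 -c "
from c import *
plan([.22]*6)"
```

```text
[[-0.38,-0.08,0,0,0,0,0],[-0.38,-0,0,0,0,0,0],[-0.37,0.08,0,0,0,0,0],[-0.35,0.17,0,0,0,0,0],[-0.3,0.23,0,0,0,0,0],[-0.25,0.3,0,0,0,0,0]]
```

```bash
python3 -m jog '[[-0.38,-0.08,0,0,0,0,0],[-0.38,0,0,0,0,0,0],[-0.37,0.08,0,0,0,0,0],[-0.35,0.17,0,0,0,0,0],[-0.3,0.23,0,0,0,0,0],[-0.25,0.3,0,0,0,0,0]]'; python3 - <<'E'
from fin import *
look();L=load();P=fit(L);M=np.array(L["meas"]);tt,A,W=sim(L,P,M[-1,0]-L["t"][0]);print((np.interp(M[:,0],tt,A)-M[:,1]).round(3))
opts([[.22]*2+[.18,.14],[.22]*3+[.18,.14],[.22]*4+[.18,.14],[.22]*5+[.18,.14],[.22]*6+[.18,.14]])
E
```

```text
t: 21.85
ee_pos: [643.2, -117.2, 158.7]
orientation: [-0.008, -3.14, -0.0]
ft_force: [-3.5, 2.8, 8.0]
width: 29.4
grasp_force: 30.0
t 21.85 pred 24.46806494155008 phase -0.043192038943384234 11 1.0 red None -> phi 24.461230659057
knob r 70.32043197445124 lag ang 0.013615092030857312 F [-3.5  2.8  8. ] w 29.4
fit [0.0472 0.0384 0.012  0.0344 0.01  ] w now 0.817 phi now 24.507
[-0.01  -0.008 -0.002  0.008 -0.001 -0.002  0.006 -0.    -0.002 -0.008
  0.003  0.003]
4 0.14 end 24.82 0.72 stop [np.float64(27.147), np.float64(25.031), np.float64(22.938)]
5 0.14 end 24.9 0.72 stop [np.float64(27.239), np.float64(25.111), np.float64(23.006)]
6 0.14 end 24.98 0.72 stop [np.float64(27.332), np.float64(25.191), np.float64(23.073)]
7 0.14 end 25.06 0.72 stop [np.float64(27.424), np.float64(25.271), np.float64(23.141)]
8 0.14 end 25.14 0.73 stop [np.float64(27.517), np.float64(25.351), np.float64(23.209)]
```

```bash
python3 -c "
from c import *
plan([.22]*4+[.18,.14])"
```

```text
[[-0.17,0.34,0,0,0,0,0],[-0.1,0.37,0,0,0,0,0],[-0.01,0.39,0,0,0,0,0],[0.08,0.38,0,0,0,0,0],[0.12,0.29,0,0,0,0,0],[0.12,0.21,0,0,0,0,0]]
```

```bash
python3 -m jog '[[-0.17,0.34,0,0,0,0,0],[-0.1,0.37,0,0,0,0,0],[-0.01,0.39,0,0,0,0,0],[0.08,0.38,0,0,0,0,0],[0.12,0.29,0,0,0,0,0],[0.12,0.21,0,0,0,0,0],[0,0,0,0,0,0,0],[0,0,0,0,0,0,0]]'; python3 - <<'E'
from c import *
look();L=load();P=fit(L);tt,A,W=sim(L,P,L["t"][-1]-L["t"][0]+2);print("stop",A[-1],.04+8*np.pi)
E
```

```text
t: 22.7
ee_pos: [641.4, -37.6, 158.8]
orientation: [-0.007, -3.141, 0.0]
ft_force: [-0.3, -0.8, 5.7]
width: 29.6
grasp_force: 30.0
t 22.7 pred 25.097625033243414 phase -0.04767818837906273 11 1.0 red None -> phi 25.085063040339282
knob r 69.56023723339013 lag ang 0.0020495358112917472 F [-0.3 -0.8  5.7] w 29.6
fit [0.0475 0.039  0.012  0.0347 0.01  ] w now 0.392 phi now 25.112
stop 25.182867653973062 25.172741228718344
```

Now I'll hold until it stops, open gently, lift and check.

```bash
python3 -m jog '[[0,0,0,0,0,0,0],[0,0,0,0,0,0,0],[0,0,0,0,0,0,0],[0,0,0,0,0,0,0],[0,0,0,0,0,0,0],[0,0,0,0,0,0,0],[0,0,0,0,0,0,0],[0,0,0,0,0,0,0],[0,0,0,0,0,0,0],[0,0,0,0,0,0,0]]'; python3 -c "
from c import *
look()"; python3 -m jog '[[0,0,0,0,0,0,0.4],[0,0,0,0,0,0,0.5],[0,0,0,0,0,0,0.6],[0,0,0,0,0,0,0.8],[0,0,0,0,0,0,0.9],[0,0,0,0,0,0,1],[0,0,0,0,0,0,1],[0,0,0,0,0,0,1],[0,0,0,0,0,0,1],[0,0,-0.5,0,0,0,1],[0,0,-0.8,0,0,0,1],[0,0,-0.8,0,0,0,1],[0,0,-0.8,0,0,0,1],[0.5,0,-0.4,0,0,0,1],[0.8,-0.3,0,0,0,0,1],[0.8,-0.3,0,0,0,0,1],[0,0,0,0,0,0,1],[0,0,0,0,0,0,1]]'; python3 - <<'E'
from c import *
o=ctrl.get_obs();im=optics.get_image("wrist");cv2.imwrite("pics/e1.png",im[:,:,::-1]);print(o["t"],angles(im,o))
E
```

```text
t: 23.75
ee_pos: [641.8, -38.0, 158.8]
orientation: [-0.008, -3.141, 0.0]
ft_force: [-1.3, -0.3, 5.8]
width: 29.4
grasp_force: 30.0
t 23.75 pred 25.182867653973062 phase 0.03326765941854941 11 0.98 red None -> phi 25.166008888136894
knob r 69.58765646930591 lag ang 0.01007406535077493 F [-1.3 -0.3  5.8] w 29.4
fit [0.0479 0.0396 0.012  0.0351 0.01  ] w now 0.0 phi now 25.175
t: 25.6
ee_pos: [557.6, -61.2, 291.2]
orientation: [0.009, 3.14, -0.0]
ft_force: [-0.2, 0.4, -0.6]
width: 88.0
grasp_force: 0.0
25.6 (0.03950644843033148, 17, np.float64(0.9930090413809872), 0.038605482536556164)
```

View pics/e1.png

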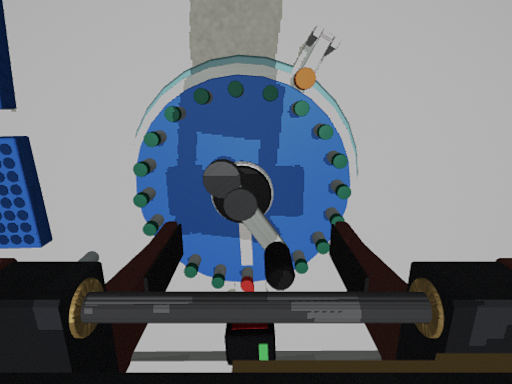

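The picture shows the red cap at (247,285) in line with the reader. The mark angle is 0.039 against about 0.04 for the pointer, and the gripper is clear of everything.

```bash
python3 -c "
from h import *
print(ctrl.close_job())"
```

```text
the job is handed in; nothing more can be done
None
```

The job is handed in. By my fitted model the carousel held 15–21 turns a minute for about 8 s. In the final wrist picture it stands with the white mark within about 0.01 rad (1–2 mm) of the pointer. The crank is released and the gripper is clear; the system returned no verdict.

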